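# Open the heater junction box and reset its tripped cut-out

## Robot

A 6-joint arm with a two-finger parallel gripper is mounted at the origin on a cart in front of the work surface, level with it; the furniture and walls round the work are solid. World frame = base frame: x ahead of the robot, y to its left, z up, the work surface at z = 0. Lengths are in m, angles in rad, forces in N, time in s.
With the tool pointing down it reaches from about 0.35 to 0.925 m from the base axis. Payload 6.4 kg.
Tool frame: the origin (TCP) lies at the very end of the fingers, on their centre line; the grasp point (between the pads) lies 19 mm behind it (r.grip_depth is the distance from the TCP to the grasp point, in m); z points along the fingers, y is the line along which they close (so a half turn about z gives the same grasp; the last joint's range is limited). The gripper opens to 85 mm and grips with 20 to 120 N. Pads are 22 mm wide; open, the fingers measure 114 mm over their backs; the gripper's body (76 mm by 85 mm) begins 54 mm behind the grasp point. The pads swing forward as they close: fully open they stand 13 mm farther back than shut.
Start: joints at [1.052, 0.245, 1.558, -0, 1.339, -0.174], TCP at [0.22, 0.612, 0.203] pointing down, gripper open.
Joint ranges: [-3.13, 3.13], [-1.02, 2.26], [0.13, 2.54], [-0.95, 4.09], [0.21, 2.88], [-2.74, 2.74]. Speed limits (rad/s): [2.57, 2.57, 3.14, 3.14, 3.14, 3.14].

## Interface

Orientations are given as [roll, pitch, yaw] about the fixed x, y, z axes, in that order (R = Rz(yaw) Ry(pitch) Rx(roll)).
In Python, from cell import r gives the robot as it stands.
- The arm moves only by the shell command python3 -m handwheel 'ROWS' [FORCE]. ROWS is JSON, a list of rows, each an object of numbers: "x", "y", "z": the shift along the world's x, y, z in cm; "ax", "ay", "az": the turn, a rotation vector about the world's x, y, z in degrees; "jaw": the opening, from 0 (shut) to 1 (fully open). A call has exactly 5 rows; each row shifts and turns the commanded pose from where the row before left it; what a row does not reach is not made up. A row lasts 1/8 s, in which the tool goes at most 62.5 mm and 10.7 degrees, less where a joint would pass 70% of its speed; a pose out of reach is approached as far as the arm can. A call with a gripper value outside its range is refused whole. The fingers move at their own pace and stop on an object; FORCE is the grip in N (left out, the last holds). Time passes only in rows, so rows that do not move let the fingers close, or fill a call up. It gives the time, the measured TCP pose, the force, the opening and the grip force at its end, in the units of the state.
- r.observe(): the state, without advancing time (a new reading comes with each control period).
- r.snapshot(name): name is "scene" or "top" or "wrist"; returns a dict with "image" (420x560x3 uint8, red, green, blue), "range_z" (420x560 float32, m along the optical axis (not along the pixel's ray), 0 where there is no reading), "vfov" (degrees; the focal length in pixels is half the picture's height over the tangent of half this angle, whatever the lens; pixels are square), "cx", "cy" (the principal point, pixels), "R" (3x3) and "t" (3): a world point X has camera coordinates R X + t; the wrist camera has in their place "T_tool_cam" (4x4, takes a point from camera to tool coordinates, whose origin is the TCP and whose axes are the flange's). Camera axes: x right, y down, z forward; pixel columns grow to the right and rows downward; lengths in m; the calibration is good to about 2 mm. A picture is of the moment at which its call begins: read the wrist's pose just before it.
- r.hand_in(): hands the job in; it is judged then, once.
The state is a dict: "time": time; "qpos": joint angles; "joint_velocities": joint speeds; "effort": joint torques, N m; "eef_pos": TCP position; "ee_rot": TCP orientation; "ft_force": force on the tool from outside, world axes, zero at the start; "ft_torque": the same for the moment, N m; "finger_gap": finger opening in m; "grasp_force": force on a finger pad.
Only numpy, scipy, OpenCV 4.12 (cv2) and the standard library are available. Lean on these libraries where they do the work, as an engineer would, in place of code of your own. Each camera call takes 0.05 s, during which the arm holds its last target. There are 200 camera calls.

## Task

The heater's over-temperature cut-out has tripped and its reset button is under the cover of the junction box. With the fingertips only, press the snap tab in, push the released cover along its rails until it is completely off the box and stands on the bench clear of it, then press the reset button fully home. Do not grasp, lift or tip the cover, and leave the loose tools and parts around where they lie.

Things in the scene. Friction and masses are not known exactly. Their poses are not given: they have to be found in the camera images.
- heater_box: junction box, fixed to the bench: aluminium end block (box x -81 to -1 mm, 84 wide, 32 high; cable glands behind it) and a low seat with rails (x 0 to 100 mm, 80 wide, 10 high) carrying a terminal strip (top 22 mm over the bench) and the cut-out, hidden under the cover. Origin: on the bench, on its centre line, where block and seat meet. x points the way the cover slides off, z up
- tab_pad (a point): middle of the top face of the snap tab's black ribbed thumb pad, on the end block: 40 mm along the box's x, 26 mm wide; its middle at box x -26 mm, 44.5 mm over the bench when up (12.5 mm above the block). A clamp on the tab's root, 42.5 mm high, at box x -79 to -63 mm
- snap_tab (a joint): snap tab angle (rad): 0 = up, its hook blocks the cover's rear wall; grows as the pad is pressed down, hinged at box x -70 mm (4.4 mm at the pad's middle per 0.1 rad). Hook clear of the wall from 0.09; stop at 0.17. Needs 1.4 N at first, 5 N at 0.09, 8 N at the stop. It springs up when let go: keep it in until the cover has moved some 6 mm, then it cannot catch
- cover: loose grey sheet-steel hood over the seat, about 0.3 kg, 110 mm long (its x), 92 wide, 56 high, vent slots on top, standing on the bench. Origin: centre of its underside, at box x 55.5 mm when seated; its x is the box's x. Its inturned feet run under the box's rails with 2 to 3 mm play, so it only slides along x until it is off the seat
- cover_rear (a point): middle of the outer face of the cover's rear wall, the upright face next to the thumb pad, 44 mm over the bench. The wall spans 34 to 56 mm height, full width; below it this side is open, so it passes above all that stands on the seat. The cover is off the box when this point is more than 101 mm along the box's x (0.5 mm when seated)
- button_top (a point): middle of the top of the cut-out's round black reset button, 14 mm across, in a collar 21 mm across whose top is 22 mm over the bench; at box x 52 mm, y -16 mm, under the cover at first. Its top is 29.5 mm over the bench while tripped, 24.5 mm when home
- reset_button (a joint): travel of the reset button (m): 0 = tripped, standing out; grows as it is pressed down; 0.005 = home. It takes about 3 N and stays where it is pushed.
- screwdriver: bystander: black screwdriver 200 mm long, lying on the bench; origin under its middle
- bearing: bystander: ball bearing 52 mm in diameter, 15 mm high, on the bench; origin under its middle
- plug: bystander: orange two-pin thermocouple plug 69 x 17 x 12 mm, on the bench; origin under its middle
- spanner: bystander: steel spanner 180 mm long, 6 mm thick, on the bench; origin under its middle
There are look-alikes about, which are no part of the job. There is more than one size of the cover; the job needs the larger.

How it is judged:
On the way, in this order (a step that is already met when the one before it is completed fails the run):
1. the snap tab is pressed in while the cover is still on its seat (value of joint snap_tab above 0.07 rad and x of cover_rear in the frame of heater_box below 0.03 m), for 0.05 s.
2. the cover is completely off the seat, standing on the bench (x of cover_rear in the frame of heater_box above 0.101 m and height (world z) of cover below 0.006 m and angle between cover's own z axis and vertical below 0.1 rad), for 0.2 s.
3. the reset button is pressed home (value of joint reset_button above 0.004 m), for 0.1 s.
At the end, for the whole second after the job is handed in: The cover stands upright and at rest on the bench, its rear wall more than 101 mm along the box (the seat is 100 mm long); the reset button is at least 4 of its 5 mm in; the snap tab is let go and has sprung up (all of step 2 and height (world z) of cover above -0.004 m and linear speed of cover below 0.02 m/s and value of joint reset_button above 0.004 m and value of joint snap_tab below 0.04 rad); the robot touches nothing.
It fails at once if the cover is lifted (height (world z) of cover above 0.015 m).
It fails at once if the cover is tipped (angle between cover's own z axis and vertical above 0.35 rad).
It fails at once if a loose bystander (screwdriver, bearing, plug, spanner) is moved more than 20 mm (distance of any of screwdriver, bearing, plug, spanner from where it was at the start of the episode above 0.02 m).
It also fails if it takes over 42 s, if anything falls off the work surface, if the arm or the gripper's body presses on something with over 40 N, if the wrist force passes 120 N, or if a joint passes its speed limit or range.

## Working session

There is one attempt and no reset: what is moved stays moved. The work goes in short steps, Python scripts to look and compute and a shell command to move; the robot and the scene stay as the last step left them, time stands still between calls to the robot, and variables do not carry over. Pictures are saved under pics/ and viewed, at most 10 in all, crops included, and the job is handed in when it is done.

```bash
mkdir -p pics; ls; cat > h.py <<'E'
import numpy as np, cv2
from cell import r
def snap(n):
    s=r.snapshot(n); np.savez(f'/tmp/{n}.npz',**s); return s
def px(s,u,v,z=None):
    """world point of pixel: by depth, or on plane z"""
    f=210/np.tan(np.radians(s['vfov'])/2)
    d=np.array([(u-s['cx'])/f,(v-s['cy'])/f,1.])
    R=np.array(s['R']);t=np.array(s['t'])
    c=-R.T@t; w=R.T@d
    if z is None: return c+w*float(s['range_z'][int(v),int(u)])
    return c+w*(z-c[2])/w[2]
E
python3 - <<'E'
from h import *
for n in('scene','top'):
    s=snap(n); cv2.imwrite(f'pics/{n}.png',cv2.resize(s['image'][:,:,::-1],(800,600)))
E
```

```text
pics
```

View pics/scene.png

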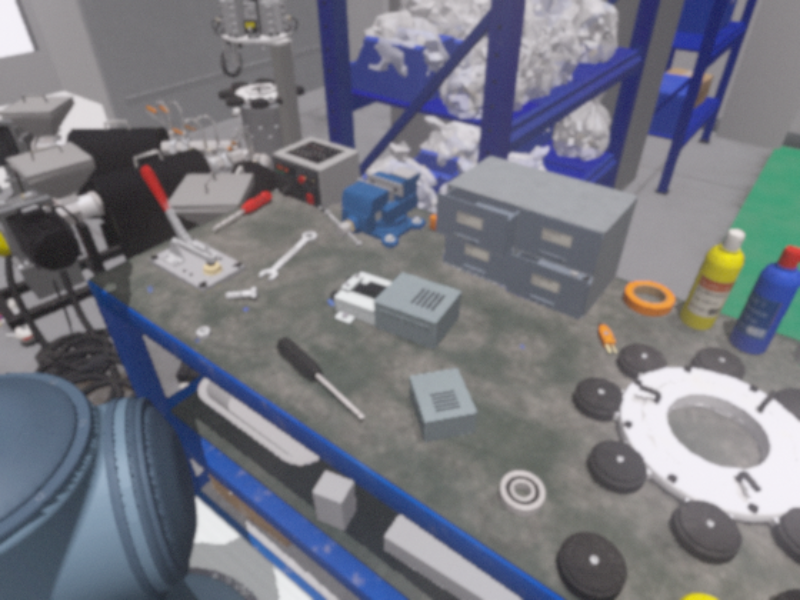

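View pics/top.png

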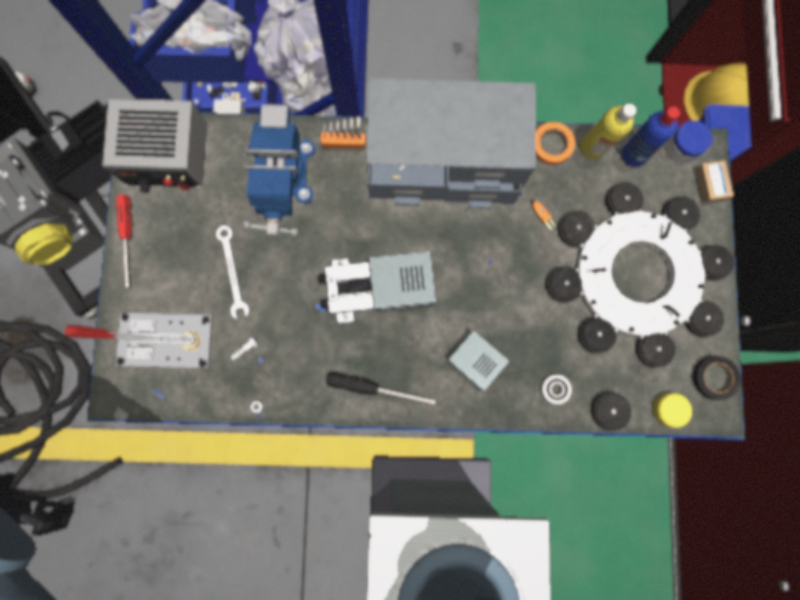

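Top view: the larger cover is at (402,280) on the white/black box at (350,285), sliding off to the right. The look-alike is the smaller cover at (478,360). Another possible confusion is the plate with a clamp at (163,340). I choose (402,280) and check it in a crop.

```bash
python3 - <<'E'
from h import *
s=dict(np.load('/tmp/top.npz'))
a=s['image'][165:235,215:315,::-1]
cv2.imwrite('pics/crop.png',cv2.resize(a,(800,560),interpolation=cv2.INTER_CUBIC))
rz=s['range_z']
v,u=np.mgrid[165:235,215:370]
P=np.array([px(s,a,b) for a,b in zip(u.ravel(),v.ravel())])
m=(P[:,2]>.048)&(P[:,2]<.064)
im=np.zeros(u.shape,np.uint8); im.ravel()[m]=1
n,l,st,c=cv2.connectedComponentsWithStats(im)
for i in range(1,n):
    if st[i,4]>300:
        Q=P[l.ravel()==i]; print(st[i],Q.mean(0),cv2.minAreaRect(Q[:,:2].astype(np.float32)))
print(r.observe()['eef_pos'],r.observe()['ee_rot'],r.observe()['finger_gap'])
E
```

```text
[  44   11   46   40 1543] [0.56731289 0.11431819 0.05598456] ((0.5683197975158691, 0.11439269036054611), (0.09276552498340607, 0.11007926613092422), 7.571360111236572)
[0.21939976 0.61124806 0.20195006] [-3.13980222e+00 -3.31983137e-04  2.79680459e+00] 0.08532235053840789
```

View pics/crop.png

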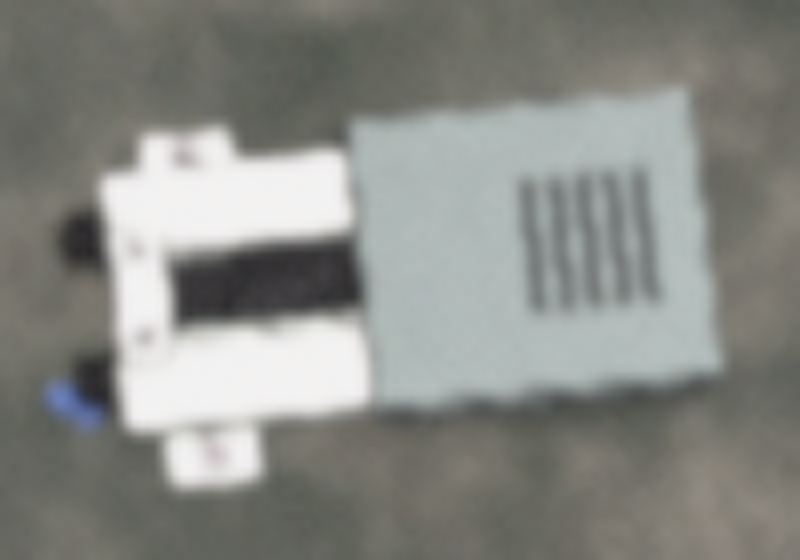

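The crop confirms the 110×92 cover with the thumb pad at crop (265,285) and the end block left of it; the box's x points right and slightly up. Moving above the pad, jaws shut, tool x along the box.

```bash
python3 -m handwheel '[{"x":3.2,"y":-3.9,"az":-6.4,"jaw":0},{"x":3.2,"y":-3.9,"az":-6.4,"jaw":0},{"x":3.2,"y":-3.9,"az":-6.4,"jaw":0},{"x":3.2,"y":-3.9,"az":-6.4,"jaw":0},{"x":3.2,"y":-3.9,"az":-6.4,"jaw":0}]' 20; python3 -m handwheel '[{"x":3.2,"y":-3.9,"az":-6.4,"jaw":0},{"x":3.2,"y":-3.9,"az":-6.4,"jaw":0},{"x":3.2,"y":-3.9,"az":-6.4,"jaw":0},{"x":3.2,"y":-3.9,"az":-6.4,"jaw":0},{"x":3.2,"y":-3.9,"az":-6.4,"jaw":0}]'; python3 -m handwheel '[{"jaw":0},{"jaw":0},{"jaw":0},{"jaw":0},{"jaw":0}]'
python3 - <<'E'
from h import *
from scipy.spatial.transform import Rotation as Ro
o=r.observe(); print(o['eef_pos'],o['ee_rot'],o['ft_force'])
s=snap('wrist'); cv2.imwrite('pics/w1.png',cv2.resize(s['image'][:,:,::-1],(800,600)))
T=np.eye(4);T[:3,:3]=Ro.from_euler('xyz',o['ee_rot']).as_matrix();T[:3,3]=o['eef_pos']
M=np.linalg.inv(T@s['T_tool_cam']); s['R']=M[:3,:3];s['t']=M[:3,3]; np.savez('/tmp/w1.npz',**s)
v,u=[a.ravel() for a in np.mgrid[0:420:2,0:560:2]]
P=np.array([px(s,a,b) for a,b in zip(u,v)]); ok=s['range_z'][v,u]>0
for lo,hi in((.05,.062),(.029,.036),(.039,.0475)):
    m=ok&(P[:,2]>lo)&(P[:,2]<hi)&(np.hypot(P[:,0]-.565,P[:,1]-.15)<.13); Q=P[m]
    print(lo,m.sum(),np.median(Q,0) if len(Q) else'',cv2.minAreaRect(Q[:,:2].astype(np.float32)) if len(Q) else '')
E
```

```text
[0.21939976 0.61124806 0.20195006] [-3.13980222e+00 -3.31983137e-04  2.79680459e+00] [-0.37717263 -0.34051777 -0.84892763]
0.05 0  
0.029 0  
0.039 0  invalid input at $[0]: expected keys x, y, z, ax, ay, az, jaw
invalid input at $[0]: expected keys x, y, z, ax, ay, az, jaw
invalid input at $[0]: expected keys x, y, z, ax, ay, az, jaw
```

View pics/w1.png

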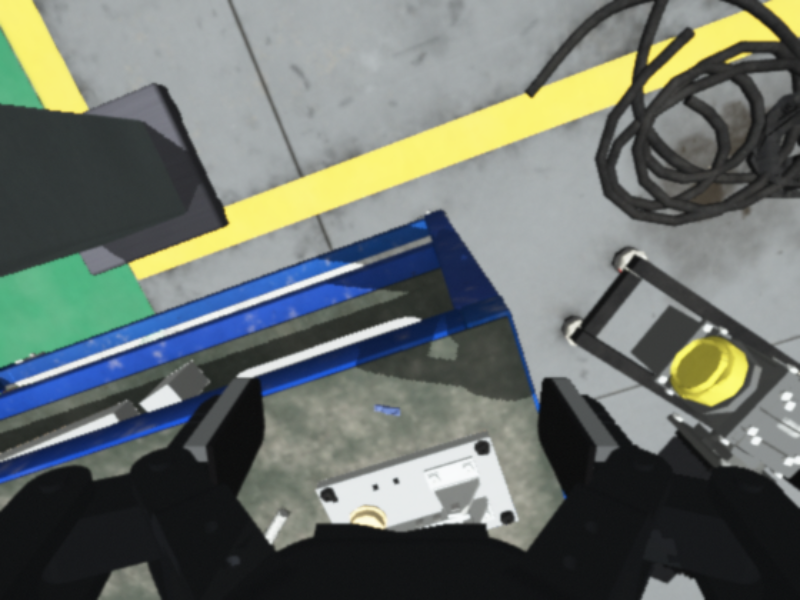

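This picture only shows the start pose: the moves were refused because every key is required. Repeating them.

```bash
python3 -m handwheel '[{"x":3.2,"y":-3.9,"z":0,"ax":0,"ay":0,"az":-6.4,"jaw":0},{"x":3.2,"y":-3.9,"z":0,"ax":0,"ay":0,"az":-6.4,"jaw":0},{"x":3.2,"y":-3.9,"z":0,"ax":0,"ay":0,"az":-6.4,"jaw":0},{"x":3.2,"y":-3.9,"z":0,"ax":0,"ay":0,"az":-6.4,"jaw":0},{"x":3.2,"y":-3.9,"z":0,"ax":0,"ay":0,"az":-6.4,"jaw":0}]' 20 && python3 -m handwheel '[{"x":3.2,"y":-3.9,"z":0,"ax":0,"ay":0,"az":-6.4,"jaw":0},{"x":3.2,"y":-3.9,"z":0,"ax":0,"ay":0,"az":-6.4,"jaw":0},{"x":3.2,"y":-3.9,"z":0,"ax":0,"ay":0,"az":-6.4,"jaw":0},{"x":3.2,"y":-3.9,"z":0,"ax":0,"ay":0,"az":-6.4,"jaw":0},{"x":0,"y":0,"z":0,"ax":0,"ay":0,"az":0,"jaw":0}]'
cat > w.py <<'E'
from h import *
import sys
from scipy.spatial.transform import Rotation as Ro
o=r.observe(); print(o['time'],o['eef_pos'],o['ee_rot'],o['ft_force'],o['finger_gap'])
s=snap('wrist'); cv2.imwrite(f'pics/{sys.argv[1]}.png',cv2.resize(s['image'][:,:,::-1],(800,600)))
T=np.eye(4);T[:3,:3]=Ro.from_euler('xyz',o['ee_rot']).as_matrix();T[:3,3]=o['eef_pos']
M=np.linalg.inv(T@s['T_tool_cam']); s['R']=M[:3,:3];s['t']=M[:3,3]; np.savez('/tmp/w1.npz',**s)
v,u=[a.ravel() for a in np.mgrid[0:420:2,0:560:2]]
P=np.array([px(s,a,b) for a,b in zip(u,v)]); ok=s['range_z'][v,u]>0
for lo,hi in((.051,.062),(.029,.036),(.0395,.0475)):
    m=ok&(P[:,2]>lo)&(P[:,2]<hi)&(np.hypot(P[:,0]-.565,P[:,1]-.15)<.13); Q=P[m]
    print(lo,m.sum(),np.median(Q,0) if len(Q) else'',cv2.minAreaRect(Q[:,:2].astype(np.float32)) if len(Q) else '')
E
python3 w.py w2
```

```text
time: 0.78
eef_pos: [0.3804, 0.4153, 0.2028]
ee_rot: [-3.141, 0.0, 2.235]
ft_force: [0.3, 0.3, -0.4]
finger_gap: 0.0005
grasp_force: 0.0
time: 1.4
eef_pos: [0.5092, 0.2584, 0.2027]
ee_rot: [-3.141, 0.0, 1.787]
ft_force: [-0.1, 1.0, -0.2]
finger_gap: -0.0002
grasp_force: 0.0
1.4 [0.5092347  0.25836937 0.20271837] [-3.14127708e+00  2.66084583e-04  1.78680862e+00] [-0.1436444   1.01222189 -0.22157937] -0.00021477469847142158
0.051 287 [0.58846535 0.15505117 0.05578959] ((0.5785154700279236, 0.11562754213809967), (0.12311287224292755, 0.046229343861341476), 78.06932067871094)
0.029 788 [0.5582241  0.21452537 0.03179205] ((0.5556892156600952, 0.21009387075901031), (0.08687232434749603, 0.0843820571899414), 7.244620323181152)
0.0395 315 [0.55639922 0.2005315  0.04335991] ((0.5655791163444519, 0.20788949728012085), (0.05450981855392456, 0.08919758349657059), 17.431360244750977)
```

View pics/w2.png

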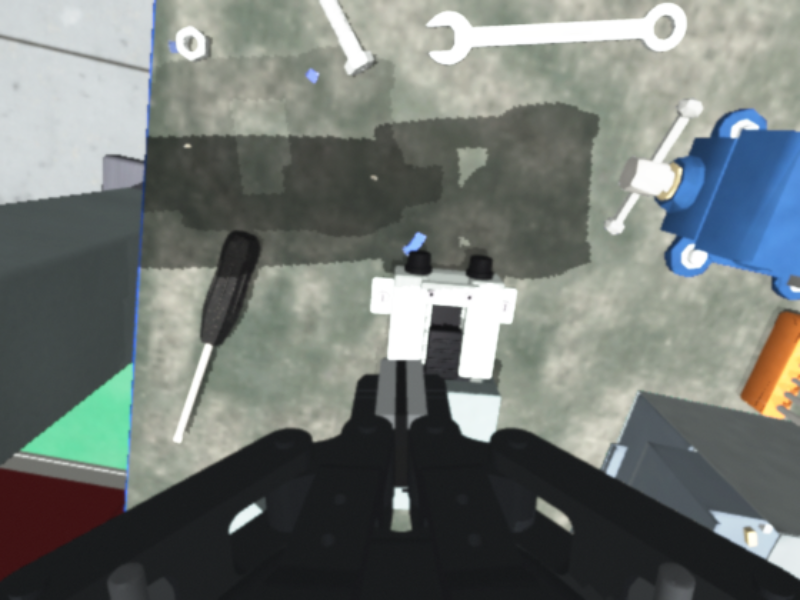

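The wrist view shows end block (445,320), ribbed pad (445,350) and the cover behind the fingers (475,400). Depth fit: box x = (0.129, -0.992), origin (0.561, 0.169). Going to the front end of the pad at box x ≈ -14.

```bash
python3 -m handwheel '[{"x":2.5,"y":-3.75,"z":0,"ax":0,"ay":0,"az":-2.5,"jaw":0},{"x":2.5,"y":-3.75,"z":0,"ax":0,"ay":0,"az":-2.5,"jaw":0},{"x":0,"y":0,"z":-5.5,"ax":0,"ay":0,"az":0,"jaw":0},{"x":0,"y":0,"z":-5.5,"ax":0,"ay":0,"az":0,"jaw":0},{"x":0,"y":0,"z":-3,"ax":0,"ay":0,"az":0,"jaw":0}]'; python3 w.py w3 | head -1
```

```text
time: 2.08
eef_pos: [0.5547, 0.1868, 0.0594]
ee_rot: [-3.136, -0.0, 1.706]
ft_force: [0.8, -0.1, 0.4]
finger_gap: -0.0
grasp_force: 0.0
2.075 [0.55466854 0.18676453 0.05938533] [-3.13629696e+00 -3.77323067e-04  1.70644038e+00] [ 0.78397533 -0.05398535  0.39522658] -4.880489453200382e-05
```

View pics/w3.png

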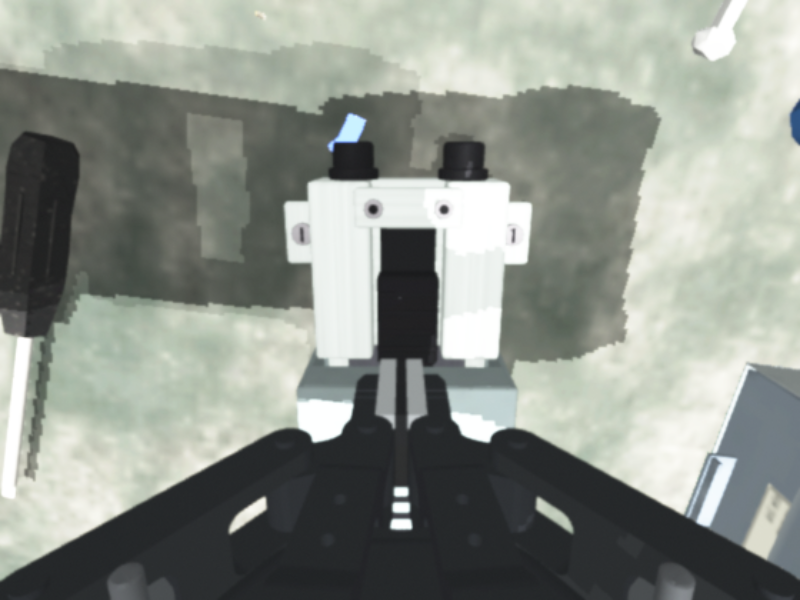

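The pad (408,320) and rear wall (408,372) line up with the tips at (403,365), about 4 mm off to the side. Correct it and press.

```bash
python3 -m handwheel '[{"x":0.45,"y":-0.35,"z":0,"ax":0,"ay":0,"az":-0.4,"jaw":0},{"x":0,"y":0,"z":-1,"ax":0,"ay":0,"az":0,"jaw":0},{"x":0,"y":0,"z":-0.6,"ax":0,"ay":0,"az":0,"jaw":0},{"x":0,"y":0,"z":-0.6,"ax":0,"ay":0,"az":0,"jaw":0},{"x":0,"y":0,"z":0,"ax":0,"ay":0,"az":0,"jaw":0}]'
```

```text
time: 2.75
eef_pos: [0.5618, 0.1822, 0.0406]
ee_rot: [-3.141, -0.0, 1.697]
ft_force: [-0.1, -0.1, -0.9]
finger_gap: 0.0001
grasp_force: 0.0
```

```bash
python3 -m handwheel '[{"x":-0.2,"y":0,"z":-0.3,"ax":0,"ay":0,"az":0,"jaw":0},{"x":0,"y":0,"z":-0.2,"ax":0,"ay":0,"az":0,"jaw":0},{"x":0,"y":0,"z":0,"ax":0,"ay":0,"az":0,"jaw":0},{"x":0,"y":0,"z":0,"ax":0,"ay":0,"az":0,"jaw":0},{"x":0,"y":0,"z":0,"ax":0,"ay":0,"az":0,"jaw":0}]'; python3 w.py w4|head -1
```

```text
time: 3.38
eef_pos: [0.5603, 0.1823, 0.0361]
ee_rot: [3.141, -0.0, 1.697]
ft_force: [0.7, -0.2, -0.0]
finger_gap: -0.0002
grasp_force: 0.0
3.375 [0.56033785 0.18226829 0.03612796] [ 3.14132218e+00 -1.37830302e-05  1.69722287e+00] [ 0.67335086 -0.16534864 -0.00073494] -0.0002439873227765089
```

View pics/w4.png

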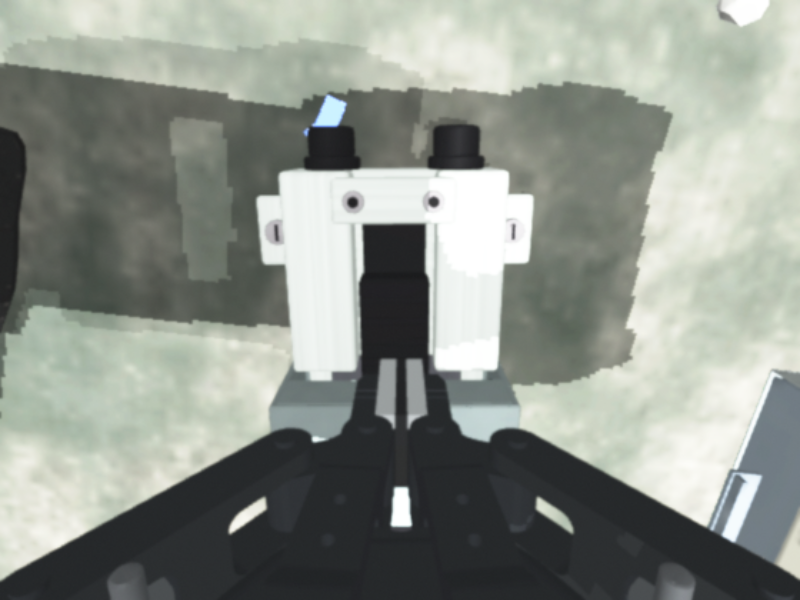

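Tips at (403,365) stand by the pad's front end (395,330), but no force is shown. Checking pad heights from the depth.

```bash
python3 - <<'E'
from h import *
s=dict(np.load('/tmp/w1.npz'))
O=np.array([.561,.1694]);X=np.array([.1288,-.9917]);Y=np.array([.9917,.1288])
for u in (262,276,287):
  for v in range(160,300,8):
    p=px(s,u,v);d=p[:2]-O; print(u,v,np.round([d@X*1e3,d@Y*1e3,p[2]*1e3],1))
E
```

```text
262 160 [-59.5  -8.8  32.4]
262 168 [-55.3  -8.8  32.8]
262 176 [-50.7  -9.   31.6]
262 184 [-46.2  -9.1  31.4]
262 192 [-43.4  -8.8  38. ]
262 200 [-40.9  -8.5  44.6]
262 208 [-36.4  -8.6  44.1]
262 216 [-32.2  -8.6  44.4]
262 224 [-27.7  -8.7  44.3]
262 232 [-23.4  -8.8  44.6]
262 240 [-18.9  -8.9  44.7]
262 248 [-13.8  -9.   43.7]
262 256 [-8.8 -9.1 43.2]
262 264 [-19.3  -7.3  73.4]
262 272 [-19.5  -6.9  81.2]
262 280 [-19.5  -6.6  87.7]
262 288 [-19.3  -6.3  93.6]
262 296 [-26.1  -5.3 110. ]
276 160 [-59.4  -1.4  31.7]
276 168 [-55.2  -1.4  32.5]
276 176 [-50.4  -1.4  30.3]
276 184 [-46.2  -1.4  31.6]
276 192 [-43.4  -1.4  38. ]
276 200 [-40.5  -1.3  43.4]
276 208 [-36.4  -1.3  43.9]
276 216 [-31.8  -1.4  43.2]
276 224 [-27.8  -1.4  44.6]
276 232 [-22.7  -1.4  43. ]
276 240 [-18.9  -1.4  45. ]
276 248 [-13.6  -1.5  43.4]
276 256 [-23.1  -1.1  73.1]
276 264 [-23.4  -0.9  81.4]
276 272 [-23.6  -0.9  88.8]
276 280 [-23.8  -0.8  95.4]
276 288 [-23.5  -0.7 100.7]
276 296 [-20.7  -0.7 101.4]
287 160 [-59.2   4.5  31.1]
287 168 [-55.    4.5  31.5]
287 176 [-50.9   4.5  32.6]
287 184 [-46.3   4.5  31.8]
287 192 [-43.4   4.4  38.1]
287 200 [-40.7   4.3  44. ]
287 208 [-36.9   4.3  45.5]
287 216 [-32.    4.4  43.8]
287 224 [-27.7   4.4  44.4]
287 232 [-22.6   4.4  42.7]
287 240 [-18.7   4.4  44.3]
287 248 [-14.    4.4  44.3]
287 256 [-23.6   3.8  74.1]
287 264 [-23.2   3.7  81.1]
287 272 [-23.1   3.6  87.8]
287 280 [-23.3   3.4  94.6]
287 288 [-23.7   3.3 101. ]
287 296 [-21.5   3.3 102.7]
```

```bash
python3 - <<'E'
from h import *
s=dict(np.load('/tmp/w1.npz')); M=np.linalg.inv(s['T_tool_cam']); f=210/np.tan(np.radians(s['vfov'])/2)
print(s['T_tool_cam'],s['cx'],s['cy'],f)
for p in ([0,0,0],[.011,0,0],[-.011,0,0],[.011,0,-.02],[.011,0,-.037],[0,0,-.037],[0,.01,-.05]):
    c=M[:3,:3]@p+M[:3,3]; print(p,f*c[0]/c[2]+s['cx'],f*c[1]/c[2]+s['cy'],c[2])
print(r.snapshot('wrist')['range_z'][246:300:6,268])
E
```

```text
[[ 6.57794566e-04 -9.56051586e-01 -2.93197769e-01  7.42897165e-02]
 [ 9.99999776e-01  6.64750391e-04  7.59171952e-05 -1.56696341e-04]
 [ 1.22322577e-04 -2.93197753e-01  9.56051809e-01 -1.70762255e-01]
 [ 0.00000000e+00  0.00000000e+00  0.00000000e+00  1.00000000e+00]] 280.3706096651379 206.55335862740742 329.7987536583487
[0, 0, 0] 280.6000244118737 243.90683164110493 0.1850391535771728
[0.011, 0, 0] 280.6172191344718 225.49306957829003 0.18181397811729005
[-0.011, 0, 0] 280.5834188183756 261.6896976246374 0.18826432903705553
[0.011, 0, -0.02] 280.6412434828765 239.605986489141 0.16269294192734526
[0.011, 0, -0.037] 280.6665969822694 254.4997028265697 0.1464400611658922
[0, 0, -0.037] 280.64427416894387 276.64055222658243 0.14966523662577494
[0, 0.01, -0.05] 304.69650266538815 292.16316108957955 0.1372373222742624
[0.1760805  0.15018758 0.14430887 0.13752694 0.13336074 0.12844482
 0.12463726 0.12097438 0.11440912]
```

```bash
python3 - <<'E'
from h import *
s=dict(np.load('/tmp/w1.npz')); T=s['T_tool_cam']; f=210/np.tan(np.radians(s['vfov'])/2)
for u in (262,268,274,280,286,292,300):
  for v in (248,250,252,254,258,264,272,284):
    z=float(s['range_z'][v,u]); p=T@[(u-s['cx'])/f*z,(v-s['cy'])/f*z,z,1]; print(u,v,np.round(p[:3]*1e3,0),end=' ')
  print()
a=s['image'][215:310,225:340,::-1]; cv2.imwrite('pics/c4.png',cv2.resize(a,None,fx=6,fy=6,interpolation=cv2.INTER_CUBIC))
sc=snap('scene'); o=r.observe()['eef_pos']; M=sc['R']@o+sc['t']; F=210/np.tan(np.radians(sc['vfov'])/2)
u,v=F*M[0]/M[2]+sc['cx'],F*M[1]/M[2]+sc['cy']; print(u,v)
u,v=int(u),int(v); a=sc['image'][max(v-70,0):v+40,max(u-75,0):u+75,::-1]; cv2.imwrite('pics/s5.png',cv2.resize(a,None,fx=5,fy=5,interpolation=cv2.INTER_CUBIC)[:600,:800])
E
```

```text
262 248 [  1. -10.  -8.] 262 250 [ -0. -10.  -7.] 262 252 [ -1. -10.  -8.] 262 254 [ -2. -10.  -8.] 262 258 [ -5. -10.  -8.] 262 264 [  6.  -8. -37.] 262 272 [  7.  -8. -45.] 262 284 [  7.  -7. -55.] 
268 248 [ 1. -7. -9.] 268 250 [-0. -7. -8.] 268 252 [ 11.  -6. -34.] 268 254 [ 10.  -6. -35.] 268 258 [ 11.  -6. -40.] 268 264 [ 10.  -5. -45.] 268 272 [ 10.  -5. -52.] 268 284 [ 10.  -5. -60.] 
274 248 [ 1. -4. -8.] 274 250 [ 0. -4. -8.] 274 252 [ 10.  -3. -33.] 274 254 [ 10.  -3. -35.] 274 258 [ 10.  -3. -39.] 274 264 [ 11.  -3. -45.] 274 272 [ 10.  -3. -52.] 274 284 [ 10.  -3. -61.] 
280 248 [ 1. -0. -7.] 280 250 [-0. -0. -8.] 280 252 [ 11.  -0. -34.] 280 254 [ 11.  -0. -36.] 280 258 [ 10.  -0. -39.] 280 264 [ 10.  -0. -45.] 280 272 [ 11.  -0. -52.] 280 284 [ 10.  -0. -61.] 
286 248 [ 1.  3. -7.] 286 250 [-1.  3. -7.] 286 252 [ 10.   2. -32.] 286 254 [ 11.   2. -36.] 286 258 [ 10.   2. -39.] 286 264 [ 11.   2. -45.] 286 272 [ 11.   2. -52.] 286 284 [ 10.   2. -61.] 
292 248 [ 1.  6. -7.] 292 250 [-0.  6. -8.] 292 252 [ 11.   5. -35.] 292 254 [ 11.   5. -36.] 292 258 [ 10.   5. -39.] 292 264 [ 11.   5. -47.] 292 272 [ 10.   5. -52.] 292 284 [ 11.   4. -62.] 
300 248 [-1. 11. -4.] 300 250 [-17.  13.  29.] 300 252 [-18.  13.  29.] 300 254 [-20.  13.  29.] 300 258 [-22.  13.  28.] 300 264 [  7.   9. -38.] 300 272 [  7.   8. -45.] 300 284 [  6.   8. -54.] 
267.40161590168066 204.4067540082972
```

View pics/s5.png

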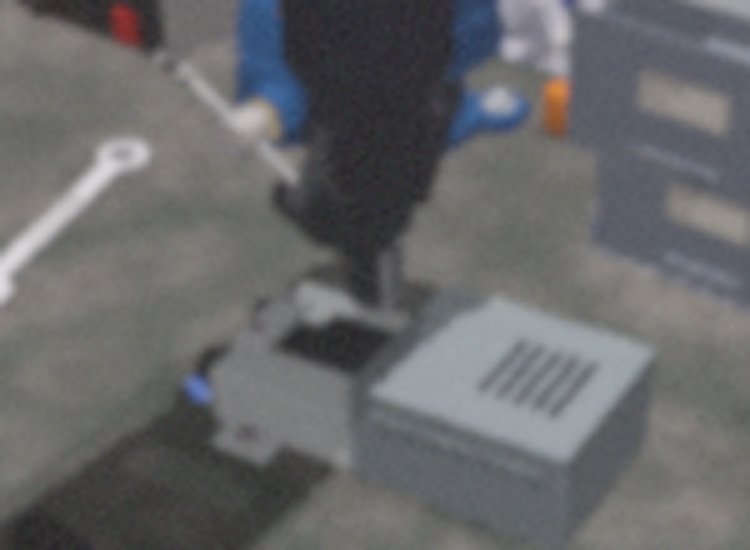

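The scene crop shows the tips (380,300) still hanging above the pad: the fingers really end about 32 mm behind the reported TCP. I descend by force instead.

```bash
python3 -m handwheel '[{"x":-0.1,"y":0,"z":-1,"ax":0,"ay":0,"az":0,"jaw":0},{"x":0,"y":0,"z":-0.8,"ax":0,"ay":0,"az":0,"jaw":0},{"x":0,"y":0,"z":-0.4,"ax":0,"ay":0,"az":0,"jaw":0},{"x":0,"y":0,"z":0,"ax":0,"ay":0,"az":0,"jaw":0},{"x":0,"y":0,"z":0,"ax":0,"ay":0,"az":0,"jaw":0}]';python3 -m handwheel '[{"x":0,"y":0,"z":-0.2,"ax":0,"ay":0,"az":0,"jaw":0},{"x":0,"y":0,"z":-0.2,"ax":0,"ay":0,"az":0,"jaw":0},{"x":0,"y":0,"z":0,"ax":0,"ay":0,"az":0,"jaw":0},{"x":0,"y":0,"z":0,"ax":0,"ay":0,"az":0,"jaw":0},{"x":0,"y":0,"z":0,"ax":0,"ay":0,"az":0,"jaw":0}]'
```

```text
time: 4.15
eef_pos: [0.5592, 0.1823, 0.0142]
ee_rot: [-3.141, -0.0, 1.697]
ft_force: [-1.0, -0.1, 2.4]
finger_gap: -0.0001
grasp_force: 1.0
time: 4.78
eef_pos: [0.5595, 0.1822, 0.0102]
ee_rot: [3.141, 0.0, 1.697]
ft_force: [-1.0, -1.2, 4.4]
finger_gap: 0.0002
grasp_force: 2.5
```

Contact and about 0.1 rad pressed. A little deeper, then push while holding it in.

```bash
python3 -m handwheel '[{"x":0,"y":0,"z":-0.2,"ax":0,"ay":0,"az":0,"jaw":0},{"x":0,"y":0,"z":0,"ax":0,"ay":0,"az":0,"jaw":0},{"x":0.05,"y":-0.4,"z":0,"ax":0,"ay":0,"az":0,"jaw":0},{"x":0.05,"y":-0.4,"z":0,"ax":0,"ay":0,"az":0,"jaw":0},{"x":0.05,"y":-0.3,"z":0,"ax":0,"ay":0,"az":0,"jaw":0}]'; python3 w.py w6
```

```text
time: 5.4
eef_pos: [0.5613, 0.1722, 0.0085]
ee_rot: [3.14, -0.002, 1.697]
ft_force: [-0.9, 5.5, 5.5]
finger_gap: 0.0001
grasp_force: 3.3
5.4 [0.56131106 0.1722483  0.00848695] [ 3.13972654e+00 -1.78295863e-03  1.69693685e+00] [-0.88080306  5.49768256  5.53193694] 8.825091972975506e-05
0.051 336 [0.56335704 0.17742305 0.05585527] ((0.5582467913627625, 0.15532930195331573), (0.08974748104810715, 0.054524682462215424), 17.477615356445312)
0.029 4910 [0.55170864 0.21388454 0.0317341 ] ((0.5555703639984131, 0.20531725883483887), (0.09016771614551544, 0.09471241384744644), 6.454222679138184)
0.0395 1424 [0.55298091 0.23181631 0.04041419] ((0.5551817417144775, 0.20320473611354828), (0.09112139046192169, 0.08822942525148392), 7.076262474060059)
```

View pics/w6.png

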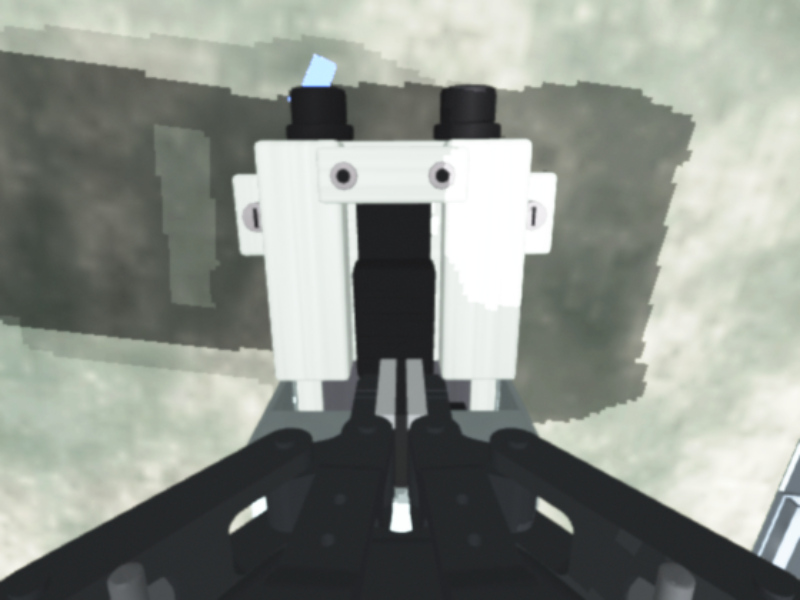

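The rails now show between block and cover (310,395), (482,395): the cover has moved about 8 mm past the hook. Continue pushing.

```bash
python3 -m handwheel '[{"x":0.1,"y":-0.8,"z":0,"ax":0,"ay":0,"az":0,"jaw":0},{"x":0.1,"y":-0.8,"z":0,"ax":0,"ay":0,"az":0,"jaw":0},{"x":0.1,"y":-0.8,"z":0,"ax":0,"ay":0,"az":0,"jaw":0},{"x":0.1,"y":-0.8,"z":0,"ax":0,"ay":0,"az":0,"jaw":0},{"x":0.1,"y":-0.8,"z":0,"ax":0,"ay":0,"az":0,"jaw":0}]'; python3 -m handwheel '[{"x":0.1,"y":-0.8,"z":0,"ax":0,"ay":0,"az":0,"jaw":0},{"x":0.1,"y":-0.8,"z":0,"ax":0,"ay":0,"az":0,"jaw":0},{"x":0.1,"y":-0.8,"z":0,"ax":0,"ay":0,"az":0,"jaw":0},{"x":0.1,"y":-0.8,"z":0,"ax":0,"ay":0,"az":0,"jaw":0},{"x":0.1,"y":-0.8,"z":0,"ax":0,"ay":0,"az":0,"jaw":0}]'
```

```text
time: 6.08
eef_pos: [0.5656, 0.131, 0.0078]
ee_rot: [-3.141, -0.0, 1.697]
ft_force: [-0.5, 4.5, 2.6]
finger_gap: 0.0
grasp_force: 2.1
time: 6.7
eef_pos: [0.5705, 0.0906, 0.0078]
ee_rot: [-3.141, 0.0, 1.697]
ft_force: [-0.1, 2.9, 1.8]
finger_gap: 0.0
grasp_force: 1.5
```

```bash
python3 -m handwheel '[{"x":0.1,"y":-0.8,"z":0,"ax":0,"ay":0,"az":0,"jaw":0},{"x":0.1,"y":-0.8,"z":0,"ax":0,"ay":0,"az":0,"jaw":0},{"x":0.1,"y":-0.8,"z":0,"ax":0,"ay":0,"az":0,"jaw":0},{"x":0.1,"y":-0.6,"z":0,"ax":0,"ay":0,"az":0,"jaw":0},{"x":0.05,"y":-0.4,"z":0,"ax":0,"ay":0,"az":0,"jaw":0}]'; python3 -m handwheel '[{"x":0,"y":0,"z":0,"ax":0,"ay":0,"az":0,"jaw":0},{"x":0,"y":0,"z":0,"ax":0,"ay":0,"az":0,"jaw":0},{"x":-0.1,"y":0.8,"z":0,"ax":0,"ay":0,"az":0,"jaw":0},{"x":-0.1,"y":0.6,"z":1.5,"ax":0,"ay":0,"az":0,"jaw":0},{"x":0,"y":0,"z":2.5,"ax":0,"ay":0,"az":0,"jaw":0}]'; python3 - <<'E'
from h import *
from scipy.spatial.transform import Rotation as Ro
O=np.array([.561,.1694]);X=np.array([.1288,-.9917]);Y=np.array([.9917,.1288])
o=r.observe(); s=snap('wrist')
T=np.eye(4);T[:3,:3]=Ro.from_euler('xyz',o['ee_rot']).as_matrix();T[:3,3]=o['eef_pos']
M=np.linalg.inv(T@s['T_tool_cam']); s['R']=M[:3,:3];s['t']=M[:3,3]
v,u=[a.ravel() for a in np.mgrid[0:420,0:560]]
f=210/np.tan(np.radians(s['vfov'])/2); z=s['range_z'][v,u]
P=(np.stack([(u-s['cx'])/f*z,(v-s['cy'])/f*z,z],1)-s['t'])@s['R']
B=np.c_[(P[:,:2]-O)@X,(P[:,:2]-O)@Y,P[:,2]]*1e3
m=(abs(B[:,0]-52)<12)&(abs(B[:,1]+16)<12)&(B[:,2]>26)&(B[:,2]<33)
print('button',m.sum(),np.median(B[m],0),'px',np.median(u[m]),np.median(v[m]), 'world',np.median(P[m],0))
cv2.imwrite('pics/w7.png',cv2.resize(s['image'][:,:,::-1],(800,600)))
t=snap('top'); v,u=[a.ravel() for a in np.mgrid[150:250,230:400]]; z=t['range_z'][v,u]; f=210/np.tan(np.radians(t['vfov'])/2)
P=(np.stack([(u-t['cx'])/f*z,(v-t['cy'])/f*z,z],1)-t['t'])@t['R']
B=np.c_[(P[:,:2]-O)@X,(P[:,:2]-O)@Y,P[:,2]]*1e3
m=(B[:,2]>51)&(B[:,2]<61)&(abs(B[:,1])<55)&(B[:,0]>60); print('cover x',np.percentile(B[m],[1,50,99],axis=0))
E
```

```text
time: 7.32
eef_pos: [0.5751, 0.0568, 0.0078]
ee_rot: [-3.141, 0.0, 1.697]
ft_force: [0.0, 1.7, -0.8]
finger_gap: -0.0001
grasp_force: 1.0
time: 7.95
eef_pos: [0.5724, 0.0722, 0.0484]
ee_rot: [-3.14, -0.0, 1.698]
ft_force: [0.3, -0.2, 0.2]
finger_gap: -0.0003
grasp_force: 0.0
button 445 [ 52.2435779  -17.13077261  29.06113853] px 253.0 157.0 world [0.55068706 0.1154031  0.02906114]
cover x [[199.00185477 -47.4261948   51.65385874]
 [219.90306213  -8.26802122  55.92154711]
 [234.12056078  42.89929988  60.31210097]]
```

View pics/w7.png

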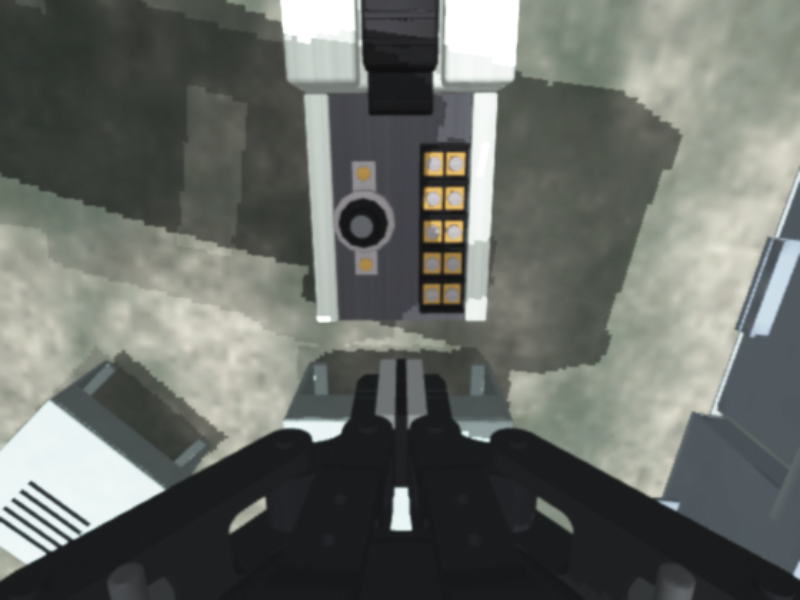

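The cover stands clear of the box (rear wall at ≈124 mm); the button is at (363,222) → world (0.551, 0.1155). Over it and down.

```bash
python3 -m handwheel '[{"x":-1.1,"y":2.2,"z":0,"ax":0,"ay":0,"az":0,"jaw":0},{"x":-1.05,"y":2.15,"z":0,"ax":0,"ay":0,"az":0,"jaw":0},{"x":0,"y":0,"z":-2.5,"ax":0,"ay":0,"az":0,"jaw":0},{"x":0,"y":0,"z":-1.8,"ax":0,"ay":0,"az":0,"jaw":0},{"x":0,"y":0,"z":0,"ax":0,"ay":0,"az":0,"jaw":0}]'; python3 -m handwheel '[{"x":0,"y":0,"z":-0.2,"ax":0,"ay":0,"az":0,"jaw":0},{"x":0,"y":0,"z":-0.2,"ax":0,"ay":0,"az":0,"jaw":0},{"x":0,"y":0,"z":-0.2,"ax":0,"ay":0,"az":0,"jaw":0},{"x":0,"y":0,"z":0,"ax":0,"ay":0,"az":0,"jaw":0},{"x":0,"y":0,"z":0,"ax":0,"ay":0,"az":0,"jaw":0}]'
```

```text
time: 8.68
eef_pos: [0.5501, 0.1147, 0.0031]
ee_rot: [-3.138, -0.0, 1.697]
ft_force: [0.6, -0.3, 0.8]
finger_gap: -0.0001
grasp_force: 0.0
time: 9.3
eef_pos: [0.5524, 0.1146, -0.0005]
ee_rot: [3.14, 0.0, 1.697]
ft_force: [1.6, -0.3, 1.9]
finger_gap: -0.0004
grasp_force: 1.1
```

```bash
python3 -m handwheel '[{"x":0,"y":0,"z":-0.2,"ax":0,"ay":0,"az":0,"jaw":0},{"x":0,"y":0,"z":-0.1,"ax":0,"ay":0,"az":0,"jaw":0},{"x":0,"y":0,"z":0,"ax":0,"ay":0,"az":0,"jaw":0},{"x":0,"y":0,"z":0,"ax":0,"ay":0,"az":0,"jaw":0},{"x":0,"y":0,"z":0,"ax":0,"ay":0,"az":0,"jaw":0}]';  python3 -m handwheel '[{"x":0,"y":0,"z":-0.1,"ax":0,"ay":0,"az":0,"jaw":0},{"x":0,"y":0,"z":-0.1,"ax":0,"ay":0,"az":0,"jaw":0},{"x":0,"y":0,"z":0,"ax":0,"ay":0,"az":0,"jaw":0},{"x":0,"y":0,"z":0,"ax":0,"ay":0,"az":0,"jaw":0},{"x":0,"y":0,"z":0,"ax":0,"ay":0,"az":0,"jaw":0}]'
```

```text
time: 9.93
eef_pos: [0.5521, 0.1148, -0.0038]
ee_rot: [3.141, 0.0, 1.697]
ft_force: [3.0, -0.6, 3.3]
finger_gap: -0.0002
grasp_force: 1.6
time: 10.55
eef_pos: [0.5522, 0.1148, -0.004]
ee_rot: [-3.141, 0.0, 1.698]
ft_force: [-4.1, -0.4, 16.8]
finger_gap: 0.0003
grasp_force: 8.7
```

Hard stop felt (16.8 N). Retreat and verify.

```bash
python3 -m handwheel '[{"x":0,"y":0,"z":1,"ax":0,"ay":0,"az":0,"jaw":0},{"x":0,"y":0,"z":2,"ax":0,"ay":0,"az":0,"jaw":0},{"x":0,"y":-1,"z":3,"ax":0,"ay":0,"az":0,"jaw":0},{"x":0,"y":-1,"z":3,"ax":0,"ay":0,"az":0,"jaw":0},{"x":0,"y":0,"z":0,"ax":0,"ay":0,"az":0,"jaw":0}]'; python3 - <<'E'
from h import *
from scipy.spatial.transform import Rotation as Ro
O=np.array([.561,.1694]);X=np.array([.1288,-.9917]);Y=np.array([.9917,.1288])
o=r.observe(); s=snap('wrist')
T=np.eye(4);T[:3,:3]=Ro.from_euler('xyz',o['ee_rot']).as_matrix();T[:3,3]=o['eef_pos']
M=np.linalg.inv(T@s['T_tool_cam']); s['R']=M[:3,:3];s['t']=M[:3,3]
v,u=[a.ravel() for a in np.mgrid[0:420,0:560]]
def box(s):
    f=210/np.tan(np.radians(s['vfov'])/2); z=s['range_z'][v,u]
    P=(np.stack([(u-s['cx'])/f*z,(v-s['cy'])/f*z,z],1)-s['t'])@s['R']
    return np.c_[(P[:,:2]-O)@X,(P[:,:2]-O)@Y,P[:,2]]*1e3
B=box(s)
m=np.hypot(B[:,0]-52,B[:,1]+16)<5; print('button',m.sum(),np.median(B[m],0))
m=(abs(B[:,0]+26)<15)&(abs(B[:,1])<8); print('pad',m.sum(),np.median(B[m],0))
B=box(snap('top')); m=(B[:,2]>51)&(B[:,2]<61)&(abs(B[:,1])<55)&(B[:,0]>60)&(B[:,0]<260); print('cover',m.sum(),np.percentile(B[m],[1,50,99],axis=0))
E
```

```text
time: 11.18
eef_pos: [0.5535, 0.0945, 0.087]
ee_rot: [3.136, 0.001, 1.697]
ft_force: [0.5, 0.3, 0.7]
finger_gap: 0.0001
grasp_force: 0.0
button 150 [ 52.14721801 -15.99565314  24.37303242]
pad 1457 [-26.28703796   0.0614309   44.0981224 ]
cover 751 [[130.09622496 -47.33078971  51.83452239]
 [206.63915471  -7.70842819  56.07011566]
 [234.01500187  43.13111025  60.27829318]]
```

Button home (24.4 mm), tab up (44.1 mm), cover clear.

```bash
python3 -c "
from cell import r
print(r.hand_in())"
```

```text
the job is handed in; nothing more can be done
None
```

The job is handed in: the tab was pressed and has sprung back up, the cover stands on the bench with its rear wall at about 124 mm, the reset button measures home at 24.4 mm, and the arm is clear; I did not re-measure the bystanders, and the hand-in returned no verdict.

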